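# Press a bottle stopper home with the ratchet press, then unlock it

### The job

Close the scissor handles of the little ratchet press by pushing its free handle towards the fixed one, until the stopper is fully home in the small bottle and the ratchet alone keeps the jaw pad pressed firmly, but not crushingly, against it. Let go, leave it locked and untouched for a good two seconds so that the stopper sets, then press the free handle's paddle sideways out of the teeth (downwards) so that the handles spring fully open, and come away. Do not overload the press or the bottle, and do not disturb the garlic and the spice jar.

Things in the scene. Friction and masses are not known exactly. Their poses are not given: they have to be found in the camera images.
- press: Scissor-handled ratchet press screwed to the worktop: steel scissors lying level 50 mm up, on a wooden base 145x100x10 mm. Origin on the worktop under the pivot, z up. In its frame handles point to -x (robot's right side), jaws to +x; free handle on +y (the robot's side), fixed handle on -y with black paddle 44x12x12 mm centred at (-120,-22,50) mm on a thin foot.
- handle (a joint): Closing angle of the free handle about the pivot, rad: 0 fully open, grows as its paddle swings to -y of the press, stop 0.33. A spring opens it (2.4 N at the paddle at 0, 4 N at 0.2). From 0.06 to 0.30 nine ratchet teeth, one every 0.03 rad (3.7 mm at the paddle), stop it opening: let go, it falls back to the last tooth passed. Passing a tooth takes 1 to 2 N more.
- paddle_top (a point): Centre of the top of the free handle's black paddle: 44 mm long, 12 thick (across the handles), 22 high, top 66 mm over the worktop, 10 mm above the fixed paddle. At (-120,34,66) mm in the press frame with handle = 0, 125 mm from the pivot; swings with the handle. Its long faces lie along the press's x at handle = 0.15 rad. Slippery (friction 0.3).
- ratchet (a point): The ratchet tooth: on a steel strip under the free handle's shank, 100 mm from the pivot, 43 mm up. The shank is springy: pressed down, the paddle sinks up to 7 mm (4 N to start, 8 N at the end, 1 to 3 N more with loaded teeth) and the teeth part after about 2.5 mm; then the handle can swing open under the finger. Let up before it has swung away, and they catch again.
- bottle: Small clear glass bottle, 24 mm in diameter, lying level 50 mm up, fixed in the black socket of the press's fixed jaw, at about (80,30,50) mm in the press frame. Origin on its axis at the socket; the mouth points to -y of the press, 44 mm from the origin. It sits up to 6 mm deeper or less deep from start to start.
- stopper (a joint): How far the cork stopper (head 19 mm wide, 5 mm thick) is pushed into the bottle, m: starts at 0 to 0.003; 0.008 is fully home, head on the mouth. It slides with 6 N of friction (4 N at the paddle) and stays where it is left.
- press_pad: Domed rubber pad of the free jaw, 80 mm from the pivot, that pushes the stopper; origin in the dome's centre. Sprung: yields above 9 N, 2.5 N per mm. A push across the paddle takes 6 to 12 N as the stopper slides; once home it climbs 1 N per mm of paddle travel. Push to about 18 N: the ratchet then holds 10 to 20 N on the stopper, as it should. 26 N (23 N at the paddle) cracks the bottle.
- garlic: White garlic bulb, 55 mm, loose on the worktop on the robot's left; origin at its underside. Bystander.
- spice_jar: Glass spice jar with a coloured cap, 44 mm wide and 96 mm high, standing loose beyond the jaws of the press; origin at its underside. Bystander.

How it is judged (in metres and radians):
On the way:
1. the ratchet alone holds the jaw pad pressed on the fully seated stopper, the robot clear of the press, for two seconds (value of joint stopper above 0.0072 m and contact force between press_pad and bottle above 7 N and contact force between each of the arm, the fingers and press below 0.1 N), for 2 s.
At the end, for the whole second after the job is handed in: The free handle has sprung fully open (handle below 0.02 rad) and the stopper is home (stopper above 0.0072), after it was held pressed by the ratchet alone for two seconds; the spice jar stands (value of joint handle below 0.02 rad and value of joint stopper above 0.0072 m and angle between spice_jar's own z axis and vertical below 0.2 rad); the robot touches nothing.
It fails at once if the jaw pad presses the stopper with more than 26 N (contact force between press_pad and bottle above 26 N).
It fails at once if the robot pushes on the press with more than 40 N (contact force between any of the fingers, the arm and press above 40 N).
It fails at once if the garlic or the spice jar is moved by more than 20 mm (distance of any of garlic, spice_jar from where it was at the start of the episode above 0.02 m).
It also fails if it takes over 56 s, if anything falls off the work surface, if the arm or the gripper's body presses on something with over 40 N, if the wrist force passes 120 N, or if a joint passes its speed limit or range.

### The arm

A 6-joint arm with a two-finger parallel gripper is mounted at the origin on a cart in front of the work surface, level with it; the furniture and walls round the work are solid. World frame = base frame: x ahead of the robot, y to its left, z up, the work surface at z = 0. Lengths are in mm, angles in rad, forces in N, time in s.
With the tool pointing down it reaches from about 275 to 750 mm from the base axis. Payload 10.2 kg.
Tool frame: the origin (TCP) lies on the centre line of the jaws, within the pads' length; the fingertips stand 17 mm ahead of it and the grasp point (between the pads) lies 2 mm behind it; z points along the fingers, y is the line along which they close (so a half turn about z gives the same grasp; the last joint's range is limited). The gripper opens to 85 mm and grips with 20 to 120 N. Pads are 22 mm wide; open, the fingers measure 114 mm over their backs; the gripper's body (76 mm by 85 mm) begins 54 mm behind the grasp point. The pads swing forward as they close: fully open they stand 13 mm farther back than shut.
Start: joints at [-1.537, 0.313, 1.498, -0, 1.331, -0.223], TCP at [133.33, -507.794, 248.294] pointing down, gripper open.
Joint ranges: [-2.94, 2.94], [-0.97, 2.17], [0.19, 2.56], [-1.23, 4.37], [0.02, 3.11], [-2.88, 2.88]. Speed limits (rad/s): [2.39, 2.39, 3.01, 3.14, 3.14, 3.14].

### API

Orientations are given as a unit quaternion [w, x, y, z].
In Python, from rig import ctrl gives the robot as it stands. The module is installed in compiled form; this text tells all that it offers.
- The arm moves only by the shell command python3 -m jog 'ROWS' [FORCE]. ROWS is JSON, a list of rows, each an object with "delta_pos": the shift along the world's x, y, z in mm, a list of three; "angular": the turn, a rotation vector about the world's x, y, z in rad, a list of three; "fingers": the opening, from 0 (shut) to 1 (fully open). In form: [{"delta_pos": [tx, ty, tz], "angular": [rx, ry, rz], "fingers": fingers}, ...]. A call has 1 to 10 rows; each row is the pose to reach, as a shift and turn from the pose commanded when the call began; what a row does not reach only later rows make up. A row lasts 1/8 s, in which the tool goes at most 62.5 mm and 10.7 degrees, less where a joint would pass 70% of its speed; a pose out of reach is approached as far as the arm can. A call with a gripper value outside its range is refused whole. The fingers move at their own pace and stop on an object; FORCE is the grip in N (left out, the last holds). Time passes only in rows, so rows that repeat a pose let the fingers close. It gives the time, the measured TCP pose, the force, the opening and the grip force at its end, in the units of the state.
- ctrl.sense(): the state, without advancing time (a new reading comes with each control period).
- ctrl.capture(name): name is "side" or "top" or "wrist"; returns a dict with "pixels" (400x640x3 uint8, blue, green, red), "fx", "fy", "cx", "cy" (pixels), "R" (3x3) and "t" (3): a world point X has camera coordinates R X + t. Camera axes: x right, y down, z forward; pixel columns grow to the right and rows downward; lengths in mm; the calibration is good to about 2 mm. A picture is of the moment at which its call begins. There is no depth.
- ctrl.finish_job(): hands the job in; it is judged then, once.
The state is a dict: "time_s": time; "joints": joint angles; "dq": joint speeds; "tau": joint torques, N m; "eef_pos": TCP position; "ee_rot": TCP orientation; "force": force on the tool from outside, world axes, zero at the start; "wrist_torque": the same for the moment, N m; "grip_width": opening from 0.0 (shut) to 1.0 (fully open); "grip_force": force on a finger pad.
Only numpy, scipy, OpenCV 4.12 (cv2) and the standard library are available. Lean on these libraries where they do the work, as an engineer would, in place of code of your own. Each camera call takes 0.05 s, during which the arm holds its last target. There are 200 camera calls.

## Working session

There is one attempt and no reset: what is moved stays moved. The work goes in short steps, Python scripts to look and compute and a shell command to move; the robot and the scene stay as the last step left them, time stands still between calls to the robot, and variables do not carry over. Pictures are saved under pics/ and viewed, at most 10 in all, crops included, and the job is handed in when it is done.

```bash
mkdir -p pics
python3 - <<'E'
from rig import ctrl
import cv2
s=ctrl.sense();print(s)
for n in("top","side"):
    c=ctrl.capture(n);cv2.imwrite(f"pics/{n}0.png",c["pixels"]);print(n,c["fx"],c["cx"],c["cy"],c["R"],c["t"])
E
```

```text
{'time_s': 0.0, 'joints': array([-1.53740962e+00,  3.13448680e-01,  1.49848039e+00, -2.83630292e-06,
        1.33098377e+00, -2.23395847e-01]), 'dq': array([-0.00144854,  0.00122691, -0.00047624,  0.00092481, -0.00013228,
        0.00018356]), 'tau': array([ 5.10393565e-04, -4.12257564e+01, -2.59749055e+01, -1.33943740e-04,
        4.08662745e-03, -6.58411437e-06]), 'eef_pos': array([ 133.31542062, -507.53527672,  247.71943139]), 'ee_rot': array([-6.57250940e-04,  9.91768897e-01,  1.28039133e-01,  6.12468042e-05]), 'force': array([-0.81655852,  0.65388919,  0.43128642]), 'wrist_torque': array([-0.03371848,  0.0133676 ,  0.01017386]), 'grip_force': 0.0, 'grip_width': 1.0000011046378097}
top 406.29717940380914 316.1493432008613 201.71144585101604 [[ 0.01790372 -0.99977085  0.01173448]
 [-0.9988721  -0.01840137 -0.04377116]
 [ 0.04397706 -0.01093758 -0.99897267]] [131.38990026 485.67227429 916.20888663]
side 384.63046386757 318.8498007313961 200.55288457240246 [[-0.96022076 -0.27874327  0.01668178]
 [-0.13426163  0.40847554 -0.90284082]
 [ 0.24484671 -0.86916622 -0.42965122]] [505.82897412  68.97731025 891.81969106]
```

View pics/top0.png

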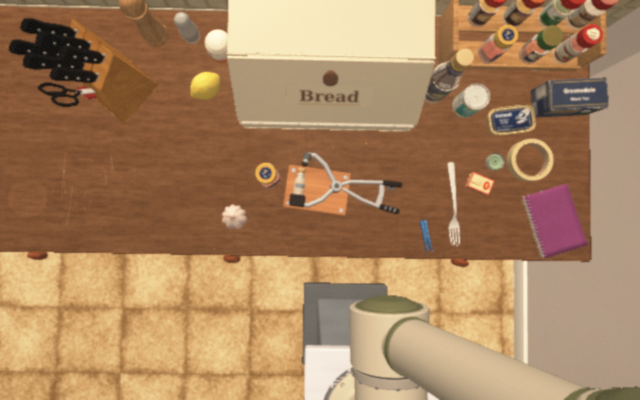

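View pics/side0.png

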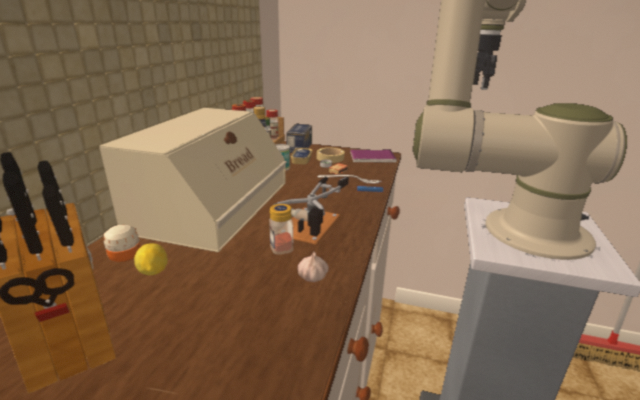

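The top view shows the pivot at about (337,186), the free paddle at (389,208) and the fixed one at (393,184). The jar is at (266,174), the garlic at (234,216), and the bread box lies beyond. I'll enlarge it.

```bash
cat > h.py <<'E'
import numpy as np
def ray(c,u,v,z):
    R=np.array(c["R"]);t=np.array(c["t"]);d=R.T@np.array([(u-c["cx"])/c["fx"],(v-c["cy"])/c["fy"],1]);o=-R.T@t
    return o+d*(z-o[2])/d[2]
def proj(c,X):
    p=np.array(c["R"])@np.array(X,float)+np.array(c["t"]);return p[0]/p[2]*c["fx"]+c["cx"],p[1]/p[2]*c["fy"]+c["cy"]
E
python3 - <<'E'
from rig import ctrl
from h import *
import cv2
c=ctrl.capture("top");im=c["pixels"][140:230,250:410]
cv2.imwrite("pics/t1.png",cv2.resize(im,None,fx=5,fy=5,interpolation=cv2.INTER_CUBIC))
for n,u,v,z in(("pivot",337,186,55),("free",389,208,66),("fixed",393,184,56),("jar",266,174,96),("garlic",234,216,40)):print(n,ray(c,u,v,z).round(0))
E
```

```text
pivot [516.  96.  55.]
free [470. -16.  66.]
fixed [523. -26.  56.]
jar [535. 246.  96.]
garlic [447. 320.  40.]
```

View pics/t1.png

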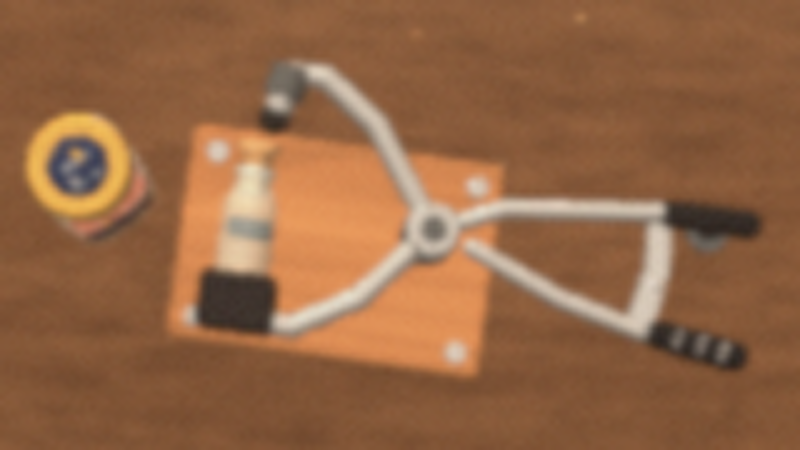

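The crop gives the pivot at (433,229), the free paddle at (698,345) and the fixed paddle at (713,219). The base edges are tilted by about 7.5°, so press +x in the world is about (0.12, 0.99). Next I'll move above the robot-side face of the free paddle with the fingers shut.

```bash
python3 -m jog '[{"delta_pos":[57,98,-10],"angular":[0,0,-0.08],"fingers":0},{"delta_pos":[115,197,-20],"angular":[0,0,-0.16],"fingers":0},{"delta_pos":[172,295,-40],"angular":[0,0,-0.25],"fingers":0},{"delta_pos":[230,394,-60],"angular":[0,0,-0.32],"fingers":0},{"delta_pos":[280,490,-98],"angular":[0,0,-0.38],"fingers":0},{"delta_pos":[280,490,-98],"angular":[0,0,-0.38],"fingers":0},{"delta_pos":[280,490,-98],"angular":[0,0,-0.38],"fingers":0},{"delta_pos":[280,490,-98],"angular":[0,0,-0.38],"fingers":0},{"delta_pos":[280,490,-98],"angular":[0,0,-0.38],"fingers":0},{"delta_pos":[280,490,-98],"angular":[0,0,-0.38],"fingers":0}]'
python3 - <<'E'
from rig import ctrl
from h import *
import cv2
s=ctrl.sense();print(s["time_s"],s["eef_pos"],s["ee_rot"],s["force"],s["joints"])
c=ctrl.capture("wrist");cv2.imwrite("pics/w1.png",c["pixels"])
np.savez("w1.npz",**{k:np.array(c[k]) for k in("fx","fy","cx","cy","R","t")})
E
```

```text
time_s: 1.4
eef_pos: [413.6, -14.9, 149.4]
ee_rot: [-0.0, 0.998, -0.059, -0.001]
force: [0.1, -1.2, 0.1]
grip_width: 0.001
grip_force: 0.0
1.4 [413.63041083 -14.88597029 149.42561199] [-3.46430292e-04  9.98252279e-01 -5.90899179e-02 -8.05892771e-04] [ 0.07847991 -1.18852079  0.07611715] [-3.20946630e-01  1.87899990e-01  1.94466955e+00  2.97498588e-04
  1.01075933e+00  1.36794020e+00]
```

View pics/w1.png

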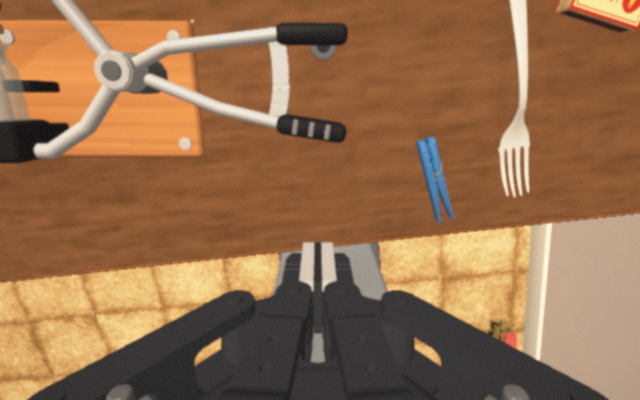

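The wrist view shows the free paddle top's centre at about (312,127), the pivot at (114,70) and the fixed paddle at (312,34). The closed fingertips are at about (318,245).

Run:
```python
from h import *
c=dict(np.load("w1.npz"))
for n,u,v,z in(("pivot",114,70,57),("free",312,127,66),("fixed",312,34,56)):print(n,ray(c,u,v,z).round(1))
```

```text
pivot [517.9  98.5  57. ]
free [470.4 -18.   66. ]
fixed [523.7 -24.4  56. ]
```

```bash
python3 -m jog '[{"delta_pos":[5,-1,-40],"angular":[0,0,0],"fingers":0},{"delta_pos":[10,-2,-84],"angular":[0,0,0],"fingers":0},{"delta_pos":[28,-2,-84],"angular":[0,0,0],"fingers":0},{"delta_pos":[28,-2,-84],"angular":[0,0,0],"fingers":0},{"delta_pos":[28,-2,-84],"angular":[0,0,0],"fingers":0}]'
python3 -m jog '[{"delta_pos":[4,-1,0],"angular":[0,0,0],"fingers":0},{"delta_pos":[8,-2,0],"angular":[0,0,0],"fingers":0},{"delta_pos":[12,-3,0],"angular":[0,0,0],"fingers":0},{"delta_pos":[12,-3,0],"angular":[0,0,0],"fingers":0},{"delta_pos":[12,-3,0],"angular":[0,0,0],"fingers":0}]'
```

```text
time_s: 2.08
eef_pos: [440.9, -20.5, 66.7]
ee_rot: [0.0, 0.998, -0.062, 0.0]
force: [0.2, -0.4, -0.3]
grip_width: -0.002
grip_force: 0.0
time_s: 2.7
eef_pos: [453.1, -22.7, 66.2]
ee_rot: [-0.0, 0.998, -0.062, -0.0]
force: [-3.4, -0.2, 0.5]
grip_width: 0.002
grip_force: 1.3
```

```bash
python3 -m jog '[{"delta_pos":[2,0,0],"angular":[0,0,0],"fingers":0},{"delta_pos":[4,-0.5,0],"angular":[0,0,0],"fingers":0},{"delta_pos":[6,-1,0],"angular":[0,0,0],"fingers":0},{"delta_pos":[8,-1.5,0],"angular":[0,0,0],"fingers":0},{"delta_pos":[8,-1.5,0],"angular":[0,0,0],"fingers":0}]'
python3 -m jog '[{"delta_pos":[1,0,0],"angular":[0,0,0],"fingers":0},{"delta_pos":[2,0,0],"angular":[0,0,0],"fingers":0},{"delta_pos":[3,0,0],"angular":[0,0,0],"fingers":0},{"delta_pos":[4,0,0],"angular":[0,0,0],"fingers":0},{"delta_pos":[4,0,0],"angular":[0,0,0],"fingers":0}]'
```

```text
time_s: 3.32
eef_pos: [459.8, -24.1, 65.8]
ee_rot: [-0.0, 0.998, -0.061, -0.002]
force: [-9.5, -1.3, 1.9]
grip_width: -0.002
grip_force: 4.5
time_s: 3.95
eef_pos: [463.5, -24.1, 65.6]
ee_rot: [-0.0, 0.998, -0.061, -0.003]
force: [-11.0, -2.3, 1.9]
grip_width: 0.003
grip_force: 5.0
```

```bash
python3 -m jog '[{"delta_pos":[1,0,0],"angular":[0,0,0],"fingers":0},{"delta_pos":[2,0,0],"angular":[0,0,0],"fingers":0},{"delta_pos":[3,0,0],"angular":[0,0,0],"fingers":0},{"delta_pos":[3,0,0],"angular":[0,0,0],"fingers":0}]'
```

```text
time_s: 4.45
eef_pos: [466.5, -24.2, 65.6]
ee_rot: [-0.0, 0.998, -0.061, -0.003]
force: [-11.7, -3.1, 2.0]
grip_width: 0.001
grip_force: 5.0
```

```bash
python3 -m jog '[{"delta_pos":[1,0,0],"angular":[0,0,0],"fingers":0},{"delta_pos":[2,0,0],"angular":[0,0,0],"fingers":0},{"delta_pos":[3,0,0],"angular":[0,0,0],"fingers":0},{"delta_pos":[3,0,0],"angular":[0,0,0],"fingers":0}]'
python3 -m jog '[{"delta_pos":[1,0,0],"angular":[0,0,0],"fingers":0},{"delta_pos":[2,0,0],"angular":[0,0,0],"fingers":0},{"delta_pos":[2,0,0],"angular":[0,0,0],"fingers":0},{"delta_pos":[2,0,0],"angular":[0,0,0],"fingers":0}]'
```

```text
time_s: 4.95
eef_pos: [469.4, -24.2, 65.5]
ee_rot: [-0.0, 0.998, -0.061, -0.003]
force: [-10.5, -3.4, 1.6]
grip_width: 0.001
grip_force: 5.3
time_s: 5.45
eef_pos: [470.6, -24.2, 65.3]
ee_rot: [-0.0, 0.998, -0.061, -0.004]
force: [-14.4, -4.4, 2.7]
grip_width: 0.0
grip_force: 7.2
```

```bash
python3 -m jog '[{"delta_pos":[1,0,0],"angular":[0,0,0],"fingers":0},{"delta_pos":[1,0,0],"angular":[0,0,0],"fingers":0},{"delta_pos":[1,0,0],"angular":[0,0,0],"fingers":0}]'
python3 -m jog '[{"delta_pos":[1,0,0],"angular":[0,0,0],"fingers":0},{"delta_pos":[1,0,0],"angular":[0,0,0],"fingers":0},{"delta_pos":[1,0,0],"angular":[0,0,0],"fingers":0}]'
```

```text
time_s: 5.82
eef_pos: [471.4, -24.2, 65.2]
ee_rot: [-0.0, 0.998, -0.061, -0.004]
force: [-16.4, -4.6, 3.2]
grip_width: 0.001
grip_force: 7.7
time_s: 6.2
eef_pos: [472.2, -24.3, 65.2]
ee_rot: [0.0, 0.998, -0.061, -0.005]
force: [-17.2, -5.7, 2.8]
grip_width: -0.003
grip_force: 8.3
```

```bash
python3 -m jog '[{"delta_pos":[-6,0,0],"angular":[0,0,0],"fingers":0},{"delta_pos":[-20,0,0],"angular":[0,0,0],"fingers":0},{"delta_pos":[-40,0,0],"angular":[0,0,0],"fingers":0},{"delta_pos":[-40,0,60],"angular":[0,0,0],"fingers":0},{"delta_pos":[-40,0,80],"angular":[0,0,0],"fingers":0},{"delta_pos":[-40,0,80],"angular":[0,0,0],"fingers":0},{"delta_pos":[-40,0,80],"angular":[0,0,0],"fingers":0}]'
python3 - <<'E'
from rig import ctrl
from h import *
import cv2
s=ctrl.sense();print(s["time_s"],s["eef_pos"],s["force"])
c=ctrl.capture("wrist");cv2.imwrite("pics/w2.png",c["pixels"])
np.savez("w2.npz",**{k:np.array(c[k]) for k in("fx","fy","cx","cy","R","t")})
c=ctrl.capture("top");cv2.imwrite("pics/t2.png",cv2.resize(c["pixels"][140:230,250:410],None,fx=5,fy=5,interpolation=cv2.INTER_CUBIC))
E
```

```text
time_s: 7.08
eef_pos: [435.1, -24.2, 145.3]
ee_rot: [-0.0, 0.998, -0.062, -0.001]
force: [0.1, 0.8, -0.2]
grip_width: 0.001
grip_force: 0.0
7.075 [435.06180247 -24.15804003 145.3211381 ] [ 0.10412366  0.78893056 -0.24042405]
```

View pics/w2.png

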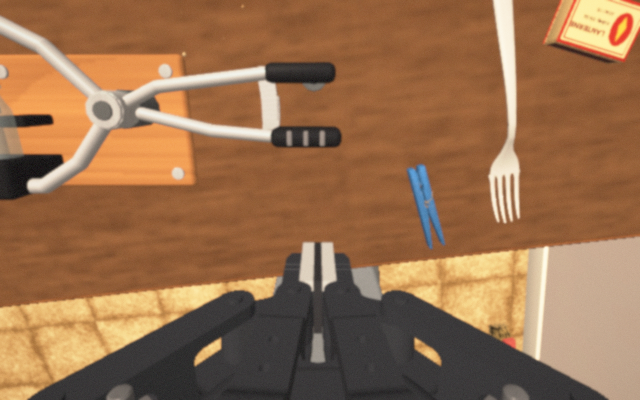

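View pics/t2.png

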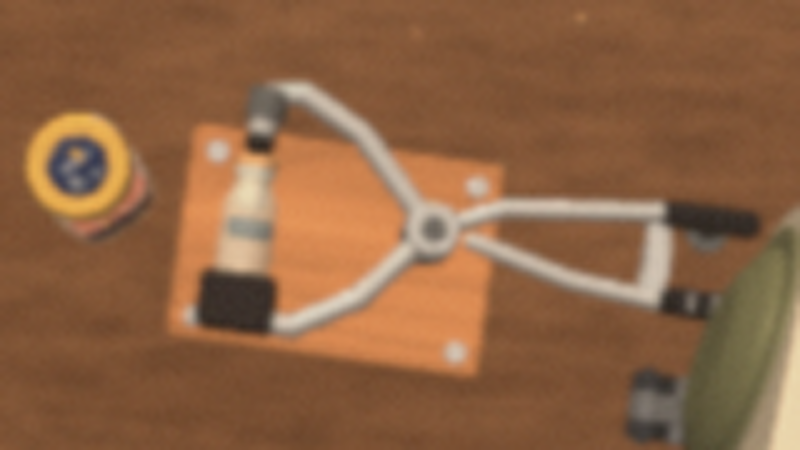

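The handles stay locked. The free paddle's top centre is at about (306,137) in the wrist view, and the top view shows the pad on the cork and the cork on the mouth. Now I'll wait out the setting time and compute the paddle position.

```bash
python3 - <<'E'
from h import *
c=dict(np.load("w2.npz"))
f=ray(c,306,137,66);p=ray(c,108,109,57);print(f,p)
for q in ((306,137,66),):
  pass
d=f-p;print(np.hypot(*d[:2]), (np.arctan2(d[1],d[0])-np.arctan2(-116.5,-47.5)))
E
python3 -m jog '[{"delta_pos":[0,0,0],"angular":[0,0,0],"fingers":0},{"delta_pos":[0,0,0],"angular":[0,0,0],"fingers":0},{"delta_pos":[0,0,0],"angular":[0,0,0],"fingers":0},{"delta_pos":[0,0,0],"angular":[0,0,0],"fingers":0},{"delta_pos":[0,0,0],"angular":[0,0,0],"fingers":0},{"delta_pos":[0,0,0],"angular":[0,0,0],"fingers":0},{"delta_pos":[0,0,0],"angular":[0,0,0],"fingers":0},{"delta_pos":[0,0,0],"angular":[0,0,0],"fingers":0},{"delta_pos":[0,0,0],"angular":[0,0,0],"fingers":0},{"delta_pos":[0,0,0],"angular":[0,0,0],"fingers":0}]'
python3 -m jog '[{"delta_pos":[0,0,0],"angular":[0,0,0],"fingers":0},{"delta_pos":[0,0,0],"angular":[0,0,0],"fingers":0},{"delta_pos":[0,0,0],"angular":[0,0,0],"fingers":0},{"delta_pos":[0,0,0],"angular":[0,0,0],"fingers":0},{"delta_pos":[0,0,0],"angular":[0,0,0],"fingers":0},{"delta_pos":[0,0,0],"angular":[0,0,0],"fingers":0},{"delta_pos":[0,0,0],"angular":[0,0,0],"fingers":0},{"delta_pos":[0,0,0],"angular":[0,0,0],"fingers":0},{"delta_pos":[0,0,0],"angular":[0,0,0],"fingers":0},{"delta_pos":[0,0,0],"angular":[0,0,0],"fingers":0}]'
```

```text
[486.68283582 -23.30539052  66.        ] [517.82080882  96.83871533  57.        ]
124.11357514023528 0.1335561335425699
time_s: 8.43
eef_pos: [435.3, -24.3, 146.3]
ee_rot: [-0.0, 0.998, -0.062, 0.0]
force: [-0.7, -0.3, 0.3]
grip_width: 0.003
grip_force: 0.0
time_s: 9.68
eef_pos: [435.3, -24.3, 146.3]
ee_rot: [-0.0, 0.998, -0.062, 0.0]
force: [0.1, 0.6, 0.3]
grip_width: -0.001
grip_force: 0.0
```

The net force across the paddle at the peak was only about 16.5 N, and the rest was friction. I'll push once more to a true 18 N for a safe margin, following the arc.

```bash
python3 -m jog '[{"delta_pos":[5,1,-40],"angular":[0,0,0],"fingers":0},{"delta_pos":[10,2,-80],"angular":[0,0,0],"fingers":0},{"delta_pos":[25,2,-80],"angular":[0,0,0],"fingers":0},{"delta_pos":[31,2,-80],"angular":[0,0,0],"fingers":0},{"delta_pos":[32,2,-80],"angular":[0,0,0],"fingers":0},{"delta_pos":[32,2,-80],"angular":[0,0,0],"fingers":0}]'
python3 -m jog '[{"delta_pos":[1,-0.2,0],"angular":[0,0,0],"fingers":0},{"delta_pos":[2,-0.5,0],"angular":[0,0,0],"fingers":0},{"delta_pos":[2,-0.5,0],"angular":[0,0,0],"fingers":0}]'
```

```text
time_s: 10.42
eef_pos: [467.2, -22.3, 66.6]
ee_rot: [0.0, 0.998, -0.062, 0.0]
force: [0.0, 0.1, 0.0]
grip_width: 0.002
grip_force: 0.0
time_s: 10.8
eef_pos: [468.8, -22.7, 66.2]
ee_rot: [-0.0, 0.998, -0.062, -0.001]
force: [-2.9, 0.0, 2.3]
grip_width: -0.003
grip_force: 1.8
```

```bash
python3 -m jog '[{"delta_pos":[1,-0.2,0],"angular":[0,0,0],"fingers":0},{"delta_pos":[2,-0.5,0],"angular":[0,0,0],"fingers":0},{"delta_pos":[2,-0.5,0],"angular":[0,0,0],"fingers":0}]'
```

```text
time_s: 11.18
eef_pos: [469.6, -22.9, 65.8]
ee_rot: [-0.0, 0.998, -0.061, -0.002]
force: [-10.1, 0.6, 4.3]
grip_width: 0.001
grip_force: 4.9
```

```bash
python3 -m jog '[{"delta_pos":[1,-0.2,0],"angular":[0,0,0],"fingers":0},{"delta_pos":[2,-0.5,0],"angular":[0,0,0],"fingers":0},{"delta_pos":[2,-0.5,0],"angular":[0,0,0],"fingers":0}]'
python3 -m jog '[{"delta_pos":[1,-0.2,0],"angular":[0,0,0],"fingers":0},{"delta_pos":[1.5,-0.3,0],"angular":[0,0,0],"fingers":0},{"delta_pos":[1.5,-0.3,0],"angular":[0,0,0],"fingers":0}]'
```

```text
time_s: 11.55
eef_pos: [470.8, -23.3, 65.4]
ee_rot: [-0.0, 0.998, -0.061, -0.004]
force: [-12.7, -0.5, 3.8]
grip_width: -0.002
grip_force: 6.3
time_s: 11.92
eef_pos: [471.6, -23.5, 65.1]
ee_rot: [-0.001, 0.998, -0.061, -0.005]
force: [-16.0, -1.6, 2.9]
grip_width: -0.001
grip_force: 7.6
```

```bash
python3 -m jog '[{"delta_pos":[1,-0.2,0],"angular":[0,0,0],"fingers":0},{"delta_pos":[1.5,-0.3,0],"angular":[0,0,0],"fingers":0},{"delta_pos":[1.5,-0.3,0],"angular":[0,0,0],"fingers":0}]'
```

```text
time_s: 12.3
eef_pos: [473.4, -23.9, 65.3]
ee_rot: [-0.0, 0.998, -0.061, -0.004]
force: [-14.7, -2.0, 4.4]
grip_width: 0.002
grip_force: 7.3
```

The force dropped from 16 to 14.7 N, so another tooth has been passed. That should leave a hold of about 13 N on the stopper. I'll back off and wait.

```bash
python3 -m jog '[{"delta_pos":[-6,0,0],"angular":[0,0,0],"fingers":0},{"delta_pos":[-25,0,0],"angular":[0,0,0],"fingers":0},{"delta_pos":[-38,0,0],"angular":[0,0,0],"fingers":0},{"delta_pos":[-38,0,60],"angular":[0,0,0],"fingers":0},{"delta_pos":[-38,0,80],"angular":[0,0,0],"fingers":0},{"delta_pos":[-38,0,80],"angular":[0,0,0],"fingers":0},{"delta_pos":[-38,0,80],"angular":[0,0,0],"fingers":0},{"delta_pos":[-38,0,80],"angular":[0,0,0],"fingers":0}]'
python3 -m jog '[{"delta_pos":[0,0,0],"angular":[0,0,0],"fingers":0},{"delta_pos":[0,0,0],"angular":[0,0,0],"fingers":0},{"delta_pos":[0,0,0],"angular":[0,0,0],"fingers":0},{"delta_pos":[0,0,0],"angular":[0,0,0],"fingers":0},{"delta_pos":[0,0,0],"angular":[0,0,0],"fingers":0},{"delta_pos":[0,0,0],"angular":[0,0,0],"fingers":0},{"delta_pos":[0,0,0],"angular":[0,0,0],"fingers":0},{"delta_pos":[0,0,0],"angular":[0,0,0],"fingers":0},{"delta_pos":[0,0,0],"angular":[0,0,0],"fingers":0},{"delta_pos":[0,0,0],"angular":[0,0,0],"fingers":0}]'
python3 -m jog '[{"delta_pos":[0,0,0],"angular":[0,0,0],"fingers":0},{"delta_pos":[0,0,0],"angular":[0,0,0],"fingers":0},{"delta_pos":[0,0,0],"angular":[0,0,0],"fingers":0},{"delta_pos":[0,0,0],"angular":[0,0,0],"fingers":0},{"delta_pos":[0,0,0],"angular":[0,0,0],"fingers":0},{"delta_pos":[0,0,0],"angular":[0,0,0],"fingers":0},{"delta_pos":[0,0,0],"angular":[0,0,0],"fingers":0},{"delta_pos":[0,0,0],"angular":[0,0,0],"fingers":0},{"delta_pos":[0,0,0],"angular":[0,0,0],"fingers":0},{"delta_pos":[0,0,0],"angular":[0,0,0],"fingers":0}]'
python3 - <<'E'
from rig import ctrl
from h import *
import cv2
c=ctrl.capture("wrist");cv2.imwrite("pics/w3.png",cv2.resize(c["pixels"][30:230,0:400],None,fx=2,fy=2))
np.savez("w3.npz",**{k:np.array(c[k]) for k in("fx","fy","cx","cy","R","t")})
E
```

```text
time_s: 13.3
eef_pos: [437.9, -24.3, 145.2]
ee_rot: [-0.0, 0.998, -0.062, -0.001]
force: [-0.1, 0.4, 0.4]
grip_width: 0.001
grip_force: 0.0
time_s: 14.55
eef_pos: [438.3, -24.4, 146.3]
ee_rot: [0.0, 0.998, -0.062, 0.0]
force: [-0.8, 0.2, -0.1]
grip_width: -0.004
grip_force: 0.0
time_s: 15.8
eef_pos: [438.3, -24.4, 146.3]
ee_rot: [-0.0, 0.998, -0.062, -0.0]
force: [0.3, 0.5, 0.3]
grip_width: -0.001
grip_force: 0.0
```

View pics/w3.png

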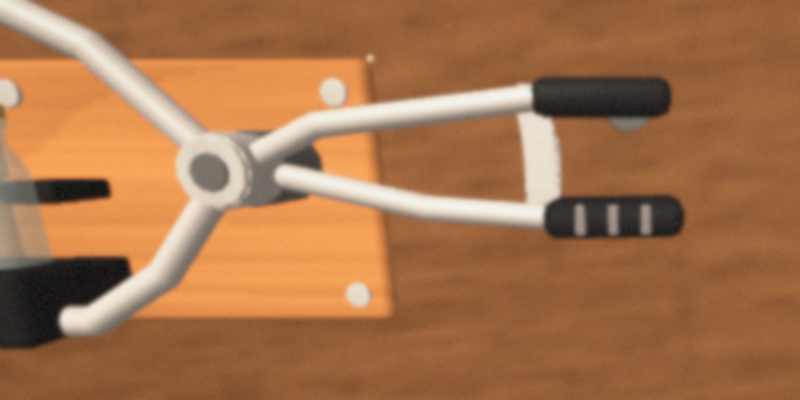

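The handles are still locked, untouched for over 3 s. The paddle's top centre is at crop (613,217), i.e. (306.5,138.5) in the full image, or x ≈ 489 from the contact geometry. I'll go above it, slightly to the robot's side.

```bash
python3 -c "
from h import *
print(ray(dict(np.load('w3.npz')),306.5,138.5,66))"
python3 -m jog '[{"delta_pos":[22,0,0],"angular":[0,0,0],"fingers":0},{"delta_pos":[46,0,-20],"angular":[0,0,0],"fingers":0},{"delta_pos":[47,0,-50],"angular":[0,0,0],"fingers":0},{"delta_pos":[47,0,-60],"angular":[0,0,0],"fingers":0},{"delta_pos":[47,0,-60],"angular":[0,0,0],"fingers":0},{"delta_pos":[47,0,-60],"angular":[0,0,0],"fingers":0}]'
```

```text
[488.98146698 -23.71139885  66.        ]
time_s: 16.6
eef_pos: [485.8, -24.5, 87.3]
ee_rot: [0.0, 0.998, -0.062, 0.001]
force: [0.0, 0.2, -0.3]
grip_width: -0.0
grip_force: 0.0
```

```bash
python3 -m jog '[{"delta_pos":[0,0,-3],"angular":[0,0,0],"fingers":0},{"delta_pos":[0,0,-5],"angular":[0,0,0],"fingers":0},{"delta_pos":[0,0,-7],"angular":[0,0,0],"fingers":0},{"delta_pos":[0,0,-8],"angular":[0,0,0],"fingers":0},{"delta_pos":[0,0,-8],"angular":[0,0,0],"fingers":0}]'
```

```text
time_s: 17.23
eef_pos: [485.3, -24.4, 78.2]
ee_rot: [-0.0, 0.998, -0.062, -0.0]
force: [0.6, 0.4, 0.6]
grip_width: -0.006
grip_force: 0.0
```

Run:
```python
from rig import ctrl
import cv2
c=ctrl.capture("wrist");s=ctrl.capture("side")
cv2.imwrite("pics/w4.png",c["pixels"])
cv2.imwrite("pics/s4.png",cv2.resize(s["pixels"][130:270,230:390],None,fx=4,fy=4,interpolation=cv2.INTER_CUBIC))
```

```text
(no output)
```

View pics/w4.png

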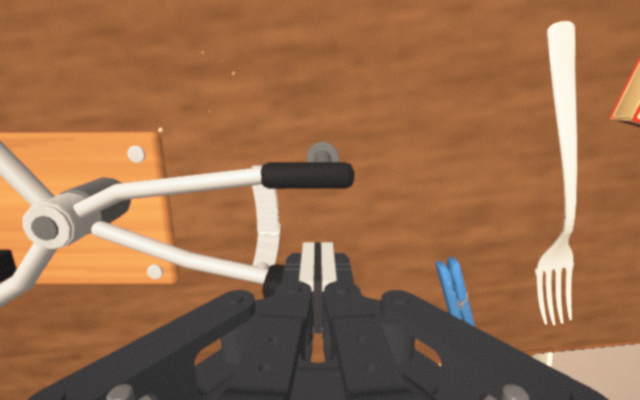

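The free handle's shank now slants away with its end at about (270,275), beside and behind the fingers, so it has swung open. I'll lift away and check.

```bash
python3 -m jog '[{"delta_pos":[0,0,30],"angular":[0,0,0],"fingers":0},{"delta_pos":[0,0,70],"angular":[0,0,0],"fingers":0},{"delta_pos":[-40,-20,90],"angular":[0,0,0],"fingers":0},{"delta_pos":[-60,-40,100],"angular":[0,0,0],"fingers":0},{"delta_pos":[-60,-40,100],"angular":[0,0,0],"fingers":0},{"delta_pos":[-60,-40,100],"angular":[0,0,0],"fingers":0},{"delta_pos":[-60,-40,100],"angular":[0,0,0],"fingers":0}]'
python3 - <<'E'
from rig import ctrl
from h import *
import cv2
c=ctrl.capture("wrist");t=ctrl.capture("top")
np.savez("w5.npz",**{k:np.array(c[k]) for k in("fx","fy","cx","cy","R","t")})
a=cv2.resize(c["pixels"][:200],(800,250));b=cv2.resize(t["pixels"][140:210,250:410],(800,350),interpolation=cv2.INTER_CUBIC)
cv2.imwrite("pics/w5.png",np.vstack([a,b]))
E
```

```text
time_s: 18.2
eef_pos: [425.6, -63.9, 177.8]
ee_rot: [-0.0, 0.998, -0.061, -0.0]
force: [-0.3, -0.2, 0.1]
grip_width: -0.001
grip_force: 0.0
```

View pics/w5.png

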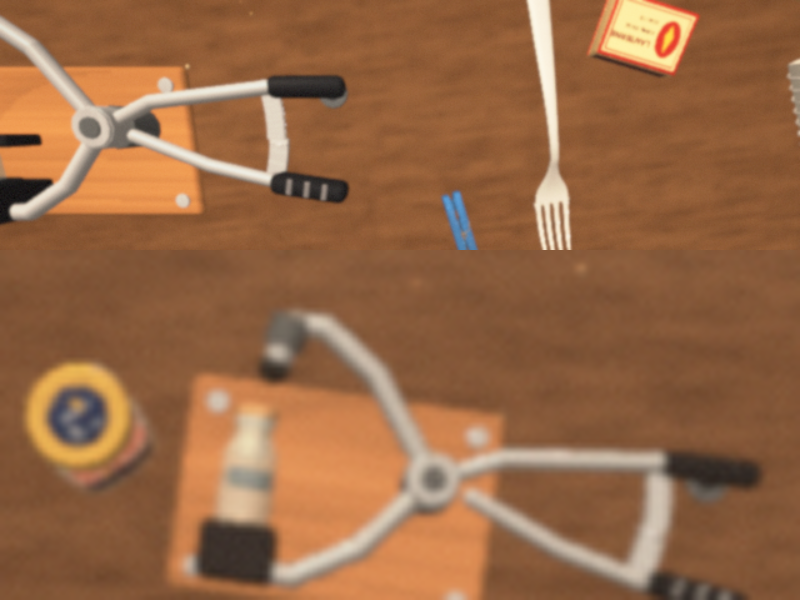

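Compared with the first view, the jaw and handle are back at their starting positions, so the press is fully open. The cork head sits on the bottle mouth, at (257,410) in the crop. The jar hasn't moved.

```bash
python3 -c "
from rig import ctrl
print(ctrl.finish_job())"
```

```text
the job is handed in; nothing more can be done
None
```

I handed the job in with the stopper looking fully home, the ratchet hold untouched for over three seconds, the handles sprung open and the robot clear. The hold on the stopper was about 13 N, estimated from the push force since it can't be measured directly, and no verdict came back.

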